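New battery and clip-down cover for the cupboard light

ROBOT

A 6-joint arm with a two-finger parallel gripper is mounted at the origin on a cart in front of the work surface, level with it; the furniture and walls round the work are solid. World frame = base frame: x ahead of the robot, y to its left, z up, the work surface at z = 0. Lengths are in mm, angles in rad, forces in N, time in s.
With the tool pointing down it reaches from about 400 to 925 mm from the base axis. Payload 12.5 kg.
Tool frame: the origin (TCP) lies midway between the tips of the shut fingers; the grasp point (between the pads) lies 19 mm behind it; x points along the fingers, y is the direction in which the jaws open and shut, and the axes are right-handed (so a half turn about x gives the same grasp; the last joint's range is limited). The gripper opens to 95 mm and grips with 3 to 60 N. Pads are 20 mm wide; open, the fingers measure 119 mm over their backs; the gripper's body (75 mm by 180 mm) begins 59 mm behind the grasp point.
Start: joints at [1.022, 0.491, 1.559, -0, 1.092, -0.106], TCP at [267.781, 564.748, 214.661] pointing down, gripper open.
Joint ranges: [-3.1, 3.1], [-0.84, 2.19], [0.05, 2.79], [-1.13, 4.28], [0.06, 2.93], [-2.69, 2.69]. Speed limits (rad/s): [2.22, 2.22, 2.79, 3.14, 3.14, 3.14].

INTERFACE

Orientations are given as [roll, pitch, yaw] about the fixed x, y, z axes, in that order (R = Rz(yaw) Ry(pitch) Rx(roll)).
In Python, from cell import sensors, read_camera, get_calibration, order gives the robot as it stands. The module is installed in compiled form; this text tells all that it offers.
- The arm moves only by the tool servo_tool, never from a script. Its argument "steps" is text: rows parted by semicolons, each of 7 numbers parted by spaces: the shift along the tool's x, y, z in mm, then the turn, a rotation vector about the tool's x, y, z in rad, then the finger opening in mm, from 0 to 95.1. A call has exactly 8 rows; each row shifts and turns the pose as measured when the row begins, along the tool's axes as they then stand; what a row does not reach is not made up. A row lasts 1/10 s, in which the tool goes at most 50 mm and 8.59 degrees, less where a joint would pass 70% of its speed; a pose out of reach is approached as far as the arm can. A call is refused whole if a number of a shift passes 50 or a number of a turn 0.15, either way. A call with a gripper value outside its range is refused whole. The fingers move at their own pace and stop on an object; the grip force is fixed at half the most. Time passes only in rows, so rows that do not move let the fingers close, or fill a call up. It gives the time, the measured TCP pose, the force and the opening at its end, in the units of the state.
- sensors.state(): the state, without advancing time (a new reading comes with each control period).
- read_camera(name): name is "scene" or "top" or "wrist"; returns (picture, depth): 400x640x3 uint8, blue, green, red; 400x640 float32, mm along the optical axis (not along the pixel's ray), 0 where there is no reading.
- get_calibration(name): a dict with "mtx" (3x3 intrinsics, pixels), "R" (3x3) and "t" (3): a world point X has camera coordinates R X + t. Camera axes: x right, y down, z forward; pixel columns grow to the right and rows downward; lengths in mm; the calibration is good to about 2 mm. A picture is of the moment at which its call begins: read the wrist's pose just before it. get_calibration takes no time and is no camera call; for the wrist camera it gives the pose at the moment of the call.
- order.job_done(): hands the job in, once; it reports no verdict.
The state is a dict: "t": time; "joints": joint angles; "qvel": joint speeds; "tau": joint torques, N m; "eef_pos": TCP position; "tcp_rot": TCP orientation; "ft_force": force on the tool from outside, world axes, zero at the start; "moment": the same for the moment, N m; "opening": opening from 0.0 (shut) to 1.0 (fully open).
Only numpy, scipy, OpenCV 4.12 (cv2) and the standard library are available. Lean on these libraries where they do the work, as an engineer would, in place of code of your own. Each camera call takes 0.05 s, during which the arm holds its last target.

TASK

The cupboard light is lying open on the worktop. Take the battery from the brown tray and lay it flat in its bay (either way round), then set the amber cover on the light and push it straight down until the hooks at both ends have clicked over it and it sits fully home. Leave the other things where they are.

Things in the scene. Friction and masses are not known exactly. Their poses are not given: they have to be found in the camera images.
- lamp: Open cupboard light lying on its back; fixed, does not give. Grey-blue base plate 164 mm (its x) x 68 mm (its y) x 12 mm thick; origin at the centre of its underside, on the worktop, z up. Battery bay in the middle, four dark locating pins, and at each end (x = +-65 mm) an orange snap hook, up to 43 mm above the worktop.
- lamp_bay (a point): Centre of the bay's floor (plate top, 12 mm up); lamp's axes, bay along x. End walls 54 mm apart, side ribs 16 mm apart at the floor, all dark, leaning outward as a funnel, 9 mm high. Ribs only at x = +-18 to +-26 mm: the middle 36 mm is open for fingers. A seated battery's axis lies 8.4 mm above this point; a seated cover's origin lies on it.
- lamp_pin (a point): Top of one of four dark tapered pins at lamp x = +-47.5, y = +-13.5 mm, 20 mm high above the plate, 8 mm thick for the lower 10 mm, then tapering to 2 mm. They fit into the cover's inner corners with 1.5 mm play and guide it down.
- hook_a (a joint): Orange sprung hook at the lamp's +x end, 16 mm wide, nose towards the middle, flat underside of the nose 31 mm above the worktop, noses 115 mm apart. Value: rad bent outward, 0 at rest; springs back by itself. The cover's ledge must bend it by up to about 0.1 rad to pass; after the click it reads 0 again.
- hook_b (a joint): The same for the hook at the lamp's -x end.
- cover: Amber cover, an oblong cap lying open side down: 112 mm (its x) x 44 mm (its y) x 26 mm high, walls 3 mm, 60 g; origin at the centre of its underside, z up. Fits either way round, x along the lamp's x; grip it across the 44 mm. Laid on, it rests loosely on the hooks about 13 mm too high; home, its origin is 12 mm and its top 38 mm above the worktop (1 mm play).
- cover_end_a (a point): Middle of the cover's lower rim at its +x end, 56 mm from its origin. Above it, 14 to 18 mm over the rim, a catch ledge 26 mm wide sticks out 5 mm (122 mm over both ledges) and goes under the hook's nose.
- cover_end_b (a point): The same at the cover's -x end.
- cover_top (a point): Middle of the cover's top face (a round press mark), 26 mm above its origin. Pressing here straight down with about 10 to 20 N until it stands firm drives both ends under the hooks.
- battery: Green and silver round battery lying on its side, 17 mm thick and 50 mm long; its long axis is its y. The origin lies 7 mm off the axis and turns with it when the battery rolls.
- battery_center (a point): Middle of the battery, on its axis. It lies in the brown tray, whose floor is 5 mm above the worktop, so its axis is 14 mm above the worktop; the tray's rim is 17 mm high and at least 45 mm from the battery's middle. The tray is fixed.
- fish_tin: Low round food tin with a printed label, 86 mm across, 40 mm high. A bystander: leave it alone. Origin at the centre of its underside.
- spice_jar: Small glass spice jar with a red cap, 45 mm across, 106 mm high. A bystander: leave it alone. Origin at the centre of its underside.
- lemon: Yellow lemon, 78 x 55 x 56 mm. A bystander: leave it alone. Origin at the centre of its underside.
- memo_pad: Spiral memo pad with a cream cover, 105 x 79 x 14 mm. A bystander: leave it alone. Origin at the centre of its underside.
Things that resemble listed ones, but are neither listed nor needed, are in the scene too. Leave any pink look-alike of the lamp alone.

How it is judged:
By the outcome, as a careful person would: the job done as asked, in the order asked, and still so for the second after the job is handed in, with the robot touching nothing.
It also fails if it takes over 61 s, if anything falls off the work surface, if the arm or the gripper's body presses on something with over 40 N, if the wrist force passes 120 N, or if a joint passes its speed limit or range.

## Working session

There is one attempt and no reset: what is moved stays moved. The work goes in short steps, Python scripts to look and compute and a tool call to move; the robot and the scene stay as the last step left them, time stands still between calls to the robot, and variables do not carry over. Pictures are saved under pics/ and viewed, and the job is handed in when it is done.

Besides the shell and the picture viewer there is one more tool, called after "Emit:" by a JSON object that holds its "fn" and its "kwargs", one argument or row to a line. servo_tool: Moves the arm, as the interface text tells. Its arguments: {"type":"object","properties":{"steps":{"type":"string"}},"required":["steps"]}

```bash
mkdir -p pics
python3 - <<'E'
from cell import sensors, read_camera, get_calibration
import cv2, numpy as np
for n in ["scene","top"]:
    p,d=read_camera(n); c=get_calibration(n)
    cv2.imwrite(f"pics/{n}0.png",p); np.savez(f"{n}0.npz",p=p,d=d,**{k:np.array(c[k]) for k in("mtx","R","t")})
    print(n,-np.array(c["R"]).T@np.array(c["t"]))
s=sensors.state(); print(s)
E
```

```text
scene [  23.65553553 -960.35423542  750.91270546]
top [ 434.73744253  -37.61348435 1314.58044234]
{'t': 0.1, 'joints': array([ 1.02240045e+00,  4.91481662e-01,  1.55939409e+00, -2.50754547e-05,
        1.09172276e+00, -1.05626315e-01]), 'qvel': array([ 0.00092904, -0.00074762, -0.00073577,  0.00121328,  0.00113117,
        0.00127717]), 'tau': array([ 1.89477680e-03, -6.13621473e+01, -2.58603001e+01,  6.93958928e-02,
        4.70200286e-02, -4.05508501e-05]), 'eef_pos': array([267.6592978 , 564.53762467, 214.12921615]), 'tcp_rot': array([-1.6543147 ,  1.56979023, -2.09707269]), 'ft_force': array([0.61278792, 0.59460341, 0.88101876]), 'moment': array([ 0.0425718 , -0.05784985,  0.0010664 ]), 'opening': 0.9975364271312902}
```

View pics/top0.png

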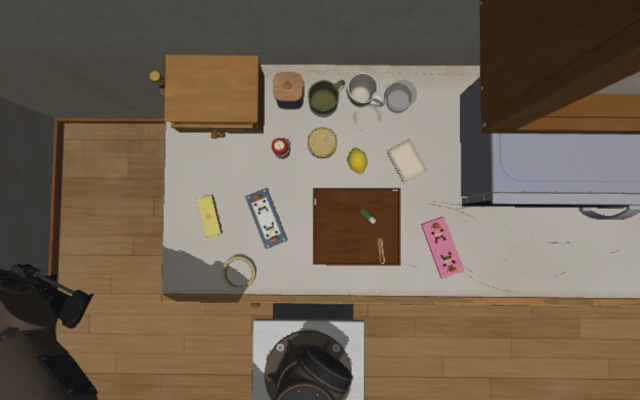

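View pics/scene0.png

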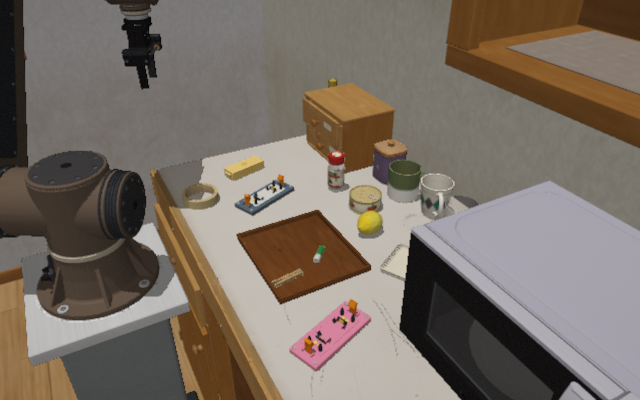

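The blue-grey lamp is at top-view pixel (266,218), and the pink look-alike to leave alone is at (441,247). The amber cover is at (209,215). The green and silver battery is at (369,215) in the brown tray, and the tan item at (381,250) is not the battery. I'll confirm these in an enlarged crop and measure them.

```bash
cat > h.py <<'E'
import numpy as np, cv2
def load(f):
    z=np.load(f); return z["p"],z["d"],z["mtx"],z["R"],z["t"]
def ray(uv,K,R,t,z):
    uv=np.atleast_2d(uv).astype(float); 
    d=np.c_[uv,np.ones(len(uv))]@np.linalg.inv(K).T@R; c=-R.T@t
    return c+d*((z-c[2])/d[:,2])[:,None]
def big(mask):
    n,l,s,c=cv2.connectedComponentsWithStats(mask.astype(np.uint8)); 
    return l==1+np.argmax(s[1:,4])
def pts(mask,d,K,R,t):
    v,u=np.nonzero(mask&(d>0)); z=d[v,u]
    return ((np.c_[u,v,np.ones(len(u))]@np.linalg.inv(K).T)*z[:,None]-t)@R
E
python3 - <<'E'
from h import *
p,d,K,R,t=load("top0.npz")
a=p[175:285,185:405]; cv2.imwrite("pics/crop1.png",cv2.resize(a,None,fx=3.6,fy=3.6,interpolation=cv2.INTER_CUBIC))
hsv=cv2.cvtColor(p,cv2.COLOR_BGR2HSV)
def roi(x0,x1,y0,y1):
    m=np.zeros(p.shape[:2],bool); m[y0:y1,x0:x1]=1; return m
def rep(n,m,z):
    P=pts(m,d,K,R,t); print(n,m.sum(),"depth z pct",np.percentile(P[:,2],[5,50,95]).round(1))
    c=cv2.findContours(m.astype(np.uint8),cv2.RETR_EXTERNAL,cv2.CHAIN_APPROX_NONE)[0]
    c=max(c,key=len)[:,0]; w=ray(c,K,R,t,z)[:,:2]; r=cv2.minAreaRect(w.astype(np.float32)); 
    b=cv2.boxPoints(r); e=b[1]-b[0],b[2]-b[1]; L=max(e,key=np.linalg.norm); print("  ctr",np.round(r[0],1),"size",np.round(r[1],1),"long axis deg",np.degrees(np.arctan2(L[1],L[0]))%180)
H,S,V=[hsv[...,i].astype(int) for i in range(3)]
rep("cover",big(roi(190,230,185,245)&(H>15)&(H<35)&(S>90)&(V>120)),26)
l=roi(240,292,182,252)&(H>95)&(H<125)&(S>60)
l=cv2.morphologyEx(l.astype(np.uint8),cv2.MORPH_CLOSE,np.ones((5,5)))>0
rep("lamp",big(l),12)
rep("batt",big(roi(350,385,200,230)&(((H>45)&(H<90)&(S>80))|((S<60)&(V>110)))),14)
print(d[215,369],d[240,340])
E
```

```text
cover 611 depth z pct [20.1 25.4 29.7]
  ctr [445.6 287.1] size [118.9  42.7] long axis deg 15.246006
lamp 1 depth z pct [11.4 11.4 11.4]
  ctr [509.9 162.7] size [0. 0.] long axis deg 0.0
batt 81 depth z pct [14.2 18.9 22.8]
  ctr [ 449.3 -168.1] size [48.3 12.2] long axis deg 45.287354
1294.0352 1303.3073
```

View pics/crop1.png

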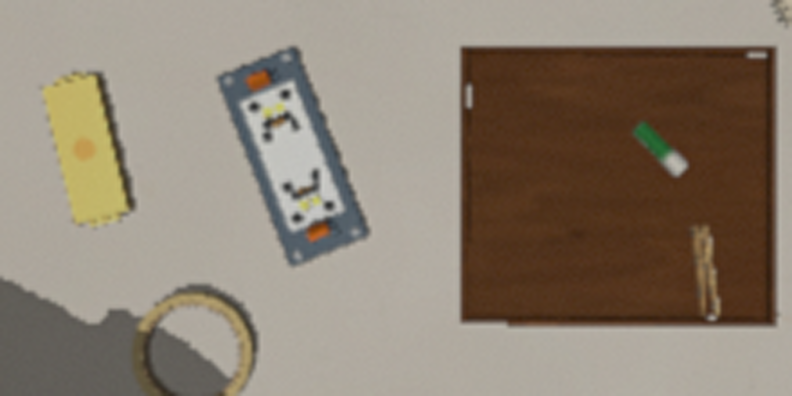

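The crop confirms the blue-grey lamp, amber cover and green/silver battery. I'll set up a move planner, fix the lamp mask and check the wrist camera geometry.

```bash
cat > mv.py <<'E'
# work out rows: python3 mv.py x y z jawdeg  (jaw axis direction in world, mod 180)
import sys, numpy as np
from scipy.spatial.transform import Rotation as Ro
from cell import sensors
def plan(x,y,z,jaw=None,step=45,n=None,quiet=False):
    s=sensors.state(); R=Ro.from_euler("xyz",s["tcp_rot"]); p=s["eef_pos"]
    M=R.as_matrix(); ty=M[:,1]; cur=np.degrees(np.arctan2(ty[1],ty[0]))
    if jaw is None: dj=0; jaw=cur
    else: dj=(jaw-cur+90)%180-90
    # target: x down, y=(cos,sin,0)
    a=np.radians(cur+dj); X=np.array([0,0,-1.]);Y=np.array([np.cos(a),np.sin(a),0]);Z=np.cross(X,Y)
    T=Ro.from_matrix(np.c_[X,Y,Z]); rv=(R.inv()*T).as_rotvec()
    D=np.array([x,y,z])-p
    k=n or int(max(np.ceil(np.linalg.norm(D)/step),np.ceil(np.abs(rv).max()/0.14),1))
    print("pos",p.round(1),"jaw",cur.round(1),"tilt x",M[:,0].round(3),"D",D.round(1),"dj",round(dj,1),"rows",k,"q1,q6",s["joints"][[0,5]].round(2),"F",s["ft_force"].round(1),"open",round(s["opening"]*95.1,1),"t",round(s["t"],2))
    for i in range(k):
        Mi=(R*Ro.from_rotvec(rv*i/k)).as_matrix()
        print(" ".join(f"{v:.1f}" for v in Mi.T@(D/k))," ".join(f"{v:.3f}" for v in rv/k))
if __name__=="__main__":
    a=[float(v) for v in sys.argv[1:]]; plan(*a[:3],a[3] if len(a)>3 else None,n=int(a[4]) if len(a)>4 else None)
E
python3 - <<'E'
from h import *
from cell import sensors,get_calibration
from scipy.spatial.transform import Rotation as Ro
p,d,K,R,t=load("top0.npz"); hsv=cv2.cvtColor(p,cv2.COLOR_BGR2HSV)
print(hsv[192,258],hsv[240,272],hsv[215,245],p[205,250])
sub=(slice(180,255),slice(240,295))
H,S,V=[hsv[...,i].astype(int) for i in range(3)]
m=np.zeros(H.shape,bool); m[sub]=((H>95)&(H<125)&(S>35)&(V<170))[sub]; m=big(m)
c=max(cv2.findContours(m.astype(np.uint8),cv2.RETR_EXTERNAL,cv2.CHAIN_APPROX_NONE)[0],key=len)[:,0]
r=cv2.minAreaRect(ray(c,K,R,t,12)[:,:2].astype(np.float32)); print(m.sum(),r, cv2.boxPoints(r))
c=get_calibration("wrist");s=sensors.state();T=Ro.from_euler("xyz",s["tcp_rot"]).as_matrix()
print("cam in tool",T.T@(-c["R"].T@c["t"]-s["eef_pos"]));print("cam axes in tool\n",(T.T@c["R"].T).round(3),c["mtx"])
E
python3 mv.py 446 250 230 15
```

```text
[104  51 100] [ 13 211 181] [ 21  23 174] [97 89 76]
403 ((441.61541748046875, 124.60643005371094), (158.47015380859375, 64.35128784179688), 22.573497772216797) [[356.09952  123.9012  ]
 [380.8019    64.479996]
 [527.13135  125.31166 ]
 [502.42892  184.73286 ]]
cam in tool [-171.1204113     0.5515444   -69.03217756]
cam axes in tool
 [[ 0.    -0.246  0.969]
 [ 1.    -0.    -0.   ]
 [ 0.     0.969  0.246]] [[321.94595811   0.         320.59277823]
 [  0.         321.94595811 203.52040643]
 [  0.           0.           1.        ]]
pos [267.7 564.5 214.1] jaw 64.6 tilt x [-0.001 -0.001 -1.   ] D [ 178.3 -314.5   15.9] dj -49.6 rows 9 q1,q6 [ 1.02 -0.11] F [0.6 0.6 0.9] open 94.9 t 0.1
-1.7 -23.1 32.9 0.096 0.000 0.000
-1.7 -19.8 34.9 0.096 0.000 0.000
-1.8 -16.4 36.7 0.096 0.000 0.000
-1.8 -12.8 38.1 0.096 0.000 0.000
-1.8 -9.1 39.1 0.096 0.000 0.000
-1.8 -5.2 39.8 0.096 0.000 0.000
-1.8 -1.4 40.2 0.096 0.000 0.000
-1.8 2.5 40.1 0.096 0.000 0.000
-1.8 6.3 39.7 0.096 0.000 0.000
```

```bash
python3 mv.py 440 170 190 0 16
```

```text
pos [267.7 564.5 214.1] jaw 64.6 tilt x [-0.001 -0.001 -1.   ] D [ 172.3 -394.5  -24.1] dj -64.6 rows 16 q1,q6 [ 1.02 -0.11] F [0.6 0.6 0.9] open 94.9 t 0.1
1.5 -17.7 20.3 0.071 0.000 0.000
1.5 -16.2 21.5 0.071 0.000 0.000
1.5 -14.6 22.6 0.071 0.000 0.000
1.5 -13.0 23.6 0.071 0.000 0.000
1.5 -11.3 24.4 0.071 0.000 0.000
1.5 -9.6 25.1 0.071 0.000 0.000
1.5 -7.8 25.8 0.071 0.000 0.000
1.5 -5.9 26.2 0.071 0.000 0.000
1.5 -4.1 26.6 0.071 0.000 0.000
1.5 -2.2 26.8 0.071 0.000 0.000
1.5 -0.3 26.9 0.071 0.000 0.000
1.5 1.6 26.9 0.071 0.000 0.000
1.5 3.5 26.7 0.071 0.000 0.000
1.5 5.4 26.4 0.071 0.000 0.000
1.5 7.2 25.9 0.071 0.000 0.000
1.5 9.0 25.4 0.071 0.000 0.000
```

Emit:
{"fn": "servo_tool", "kwargs": {
  "steps": "3 -30 35 0.1 0 0 95;3 -28 37 0.11 0 0 95;3 -26 39 0.12 0 0 95;3 -20 42 0.13 0 0 95;3 -14 44 0.13 0 0 95;3 -8 45 0.13 0 0 95;3 -2 45 0.13 0 0 95;3 3 45 0.13 0 0 95"
}}

```text
t: 0.9
eef_pos: [395.7, 211.1, 187.2]
tcp_rot: [-1.009, 1.568, -2.46]
ft_force: [0.5, 0.1, -1.4]
opening: 1.001
```

```bash
python3 mv.py 440 170 190 0
```

```text
pos [395.7 211.1 187.2] jaw 6.9 tilt x [-0.002 -0.002 -1.   ] D [ 44.3 -41.1   2.8] dj -6.9 rows 2 q1,q6 [0.34 0.22] F [ 0.5  0.1 -1.4] open 95.1 t 0.9
-1.4 19.5 23.1 0.060 0.001 0.001
-1.4 20.9 21.8 0.060 0.001 0.001
```

Fast enough. I'll settle here, then take the wrist picture.

Emit:
{"fn": "servo_tool", "kwargs": {
  "steps": "0 19 22 0.06 0 0 95;0 20 20 0.06 0 0 95;0 0 0 0 0 0 95;0 0 0 0 0 0 95;0 0 0 0 0 0 95;0 0 0 0 0 0 95;0 0 0 0 0 0 95;0 0 0 0 0 0 95"
}}

```text
t: 1.7
eef_pos: [437.9, 167.9, 186.3]
tcp_rot: [-1.092, 1.565, -2.674]
ft_force: [-0.2, -0.3, -0.0]
opening: 0.998
```

```bash
cat > snap.py <<'E'
import sys,cv2,numpy as np
from cell import *
n,f=sys.argv[1:3]
c=get_calibration(n); p,d=read_camera(n)
cv2.imwrite(f"pics/{f}.png",p); np.savez(f"{f}.npz",p=p,d=d,**{k:np.array(c[k]) for k in("mtx","R","t")})
E
python3 snap.py wrist w1
```

```text
(no output)
```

View pics/w1.png

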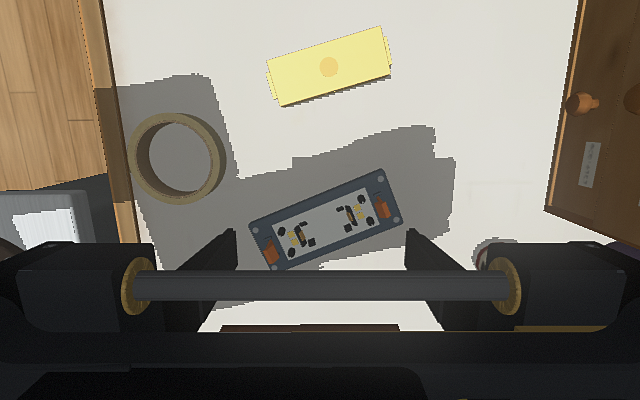

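Wrist picture: cover at (328,67), lamp plate at about (325,219) with orange hooks at (271,252) and (383,207), only its lower corner near the gripper bar. I'll measure both here.

```bash
cat > meas.py <<'E'
from h import *
import sys
f=sys.argv[1]
p,d,K,R,t=load(f); hsv=cv2.cvtColor(p,cv2.COLOR_BGR2HSV); H,S,V=[hsv[...,i].astype(int) for i in range(3)]
def rect(m,z,n):
    c=max(cv2.findContours(m.astype(np.uint8),cv2.RETR_EXTERNAL,cv2.CHAIN_APPROX_NONE)[0],key=len)[:,0]
    w=ray(c,K,R,t,z)[:,:2].astype(np.float32); r=cv2.minAreaRect(w); b=cv2.boxPoints(r); L=max((b[1]-b[0],b[2]-b[1]),key=np.linalg.norm)
    print(n,m.sum(),"ctr",np.round(r[0],1),"size",np.round(r[1],1),"axis",round(float(np.degrees(np.arctan2(L[1],L[0])))%180,1),"px",c.min(0),c.max(0)); return w
X=pts(np.ones(H.shape,bool),d,K,R,t); 
W=np.full((*d.shape,3),np.nan); v,u=np.nonzero(d>0); W[v,u]=X
Z=W[...,2]
near=lambda x,y,r:(np.hypot(W[...,0]-x,W[...,1]-y)<r)
# cover
m=big(near(446,287,80)&(H>15)&(H<35)&(S>70)&(Z>21)&(Z<35)); rect(m,26,"cover"); print(" z",np.median(Z[m]))
lz=near(441,125,100)
m=lz&(Z>7)&(Z<60); m=big(m); print("lamp px",m.sum(),"plate z",np.percentile(Z[m],[10,50,90]))
pl=big(m&(Z<16)); rect(big(m),12,"lamp all")
r=cv2.minAreaRect(W[pl][:,:2].astype(np.float32)); print("plate pts",r)
o=lz&(H<16)&(S>150)&(V>60)
n,l,s,c=cv2.connectedComponentsWithStats(o.astype(np.uint8)); cs=[]
for i in np.argsort(-s[1:,4])[:2]+1:
    q=W[l==i]; top=q[q[:,2]>np.nanpercentile(q[:,2],70)]; print("hook",s[i,4],c[i].round(),"med",np.nanmedian(q,0).round(1),"top",top.mean(0).round(1)); cs.append(top.mean(0))
a=cs[0]-cs[1]; print("hook mid",((cs[0]+cs[1])/2).round(1),"dist",np.linalg.norm(a[:2]).round(1),"axis",np.degrees(np.arctan2(a[1],a[0]))%180)
# white panel
w=big(pl&(S<45)&(V>110)); rect(w,12,"white")
dk=lz&(V<55)&(Z>14)&(Z<45)
n,l,s,c=cv2.connectedComponentsWithStats(dk.astype(np.uint8))
for i in range(1,n):
    if s[i,4]>15: q=W[l==i]; print("dark",s[i,4],c[i].round(),q.mean(0).round(1),q[:,2].max().round(1))
E
python3 meas.py w1.npz
python3 - <<'E'
import cv2;p=cv2.imread('pics/w1.png');cv2.imwrite('pics/w1c.png',cv2.resize(p[160:280,235:415],None,fx=4,fy=4,interpolation=cv2.INTER_CUBIC))
E
```

```text
cover 5752 ctr [446.1 287.4] size [111.9  44.4] axis 15.0 px [267  26] [390 106]
 z 27.01233974645531
lamp px 8327 plate z [12.2529326  13.52178779 20.07921449]
lamp all 8327 ctr [441.5 126.4] size [162.9  68.6] axis 22.4 px [248 169] [402 269]
plate pts ((441.87286376953125, 125.54875183105469), (163.36642456054688, 68.56832885742188), 22.238296508789062)
hook 206 [271. 253.] med [383.6 103.2  41.3] top [382.  101.3  44.5]
hook 111 [383. 210.] med [500.9 149.9  43.3] top [501.2 150.   45.1]
hook mid [441.6 125.7  44.8] dist 128.8 axis 22.191131903711494
white 2902 ctr [441.6 124.8] size [111.8  45.7] axis 22.4 px [272 188] [378 259]
dark 45 [361. 198.] [479.6 157.7  25.1] 32.2
dark 25 [340. 209.] [457.6 145.4  20.1] 22.5
dark 71 [351. 215.] [469.9 138.4  20.6] 23.7
dark 51 [370. 221.] [489.8 132.8  24.7] 31.5
dark 109 [300. 233.] [413.9 118.   19.9] 23.6
dark 45 [348. 228.] [466.4 123.2  18.8] 22.4
dark 51 [281. 231.] [393.6 121.9  24.2] 32.3
dark 47 [311. 242.] [426.  106.6  18.9] 22.5
dark 54 [291. 252.] [403.6  97.1  24.4] 32.9
```

View pics/w1c.png

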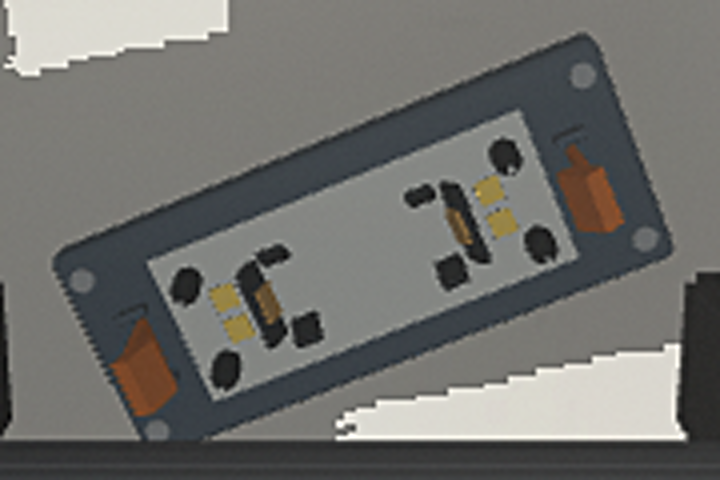

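```bash
python3 mv.py 449 -168 150 -44.7 8
```

```text
pos [437.9 167.9 186.3] jaw -0.6 tilt x [-0.005 -0.002 -1.   ] D [  11.1 -335.9  -36.3] dj -44.1 rows 8 q1,q6 [0.23 0.24] F [ 0.1 -0.1 -0.7] open 95.0 t 1.75
4.6 1.9 42.0 0.096 0.001 0.000
4.6 5.9 41.6 0.096 0.001 0.000
4.6 9.9 40.8 0.096 0.001 0.000
4.6 13.7 39.7 0.096 0.001 0.000
4.6 17.5 38.2 0.096 0.001 0.000
4.6 21.1 36.4 0.096 0.001 0.000
4.5 24.4 34.2 0.096 0.001 0.000
4.5 27.6 31.7 0.096 0.001 0.000
```

Emit:
{"fn": "servo_tool", "kwargs": {
  "steps": "4 2 44 0.1 0 0 95;4 6 44 0.1 0 0 95;4 10 43 0.1 0 0 95;5 14 42 0.1 0 0 95;5 18 40 0.1 0 0 95;5 21 38 0.1 0 0 95;5 25 36 0.1 0 0 95;5 28 33 0.1 0 0 95"
}}

```text
t: 2.55
eef_pos: [439.8, -189.8, 150.2]
tcp_rot: [0.939, 1.568, -1.459]
ft_force: [1.7, -0.4, 0.3]
opening: 1.0
```

```bash
python3 mv.py 449 -168 150 -44.7
```

```text
pos [ 439.8 -189.8  150.2] jaw -47.4 tilt x [ 0.    -0.003 -1.   ] D [ 9.2 21.8 -0.2] dj 2.7 rows 1 q1,q6 [-0.54  0.28] F [ 1.7 -0.4  0.3] open 95.1 t 2.55
0.2 -9.8 -21.5 -0.047 0.002 -0.002
```

Emit:
{"fn": "servo_tool", "kwargs": {
  "steps": "0 -10 -21 -0.045 0 0 95;0 0 0 0 0 0 95;0 0 0 0 0 0 95;0 0 0 0 0 0 95;0 0 0 0 0 0 95;0 0 0 0 0 0 95;0 0 0 0 0 0 95;0 0 0 0 0 0 95"
}}

```text
t: 3.35
eef_pos: [448.1, -173.3, 149.8]
tcp_rot: [1.02, 1.567, -1.342]
ft_force: [0.8, -0.1, -0.1]
opening: 0.998
```

```bash
python3 snap.py wrist w2
python3 - <<'E'
from h import *
p,d,K,R,t=load("w2.npz"); hsv=cv2.cvtColor(p,cv2.COLOR_BGR2HSV); H,S,V=[hsv[...,i].astype(int) for i in range(3)]
W=np.full((*d.shape,3),np.nan); v,u=np.nonzero(d>0); W[v,u]=pts(d>0,d,K,R,t)
m=(np.hypot(W[...,0]-449,W[...,1]+168)<45)&(W[...,2]>7.5)&(W[...,2]<30)&(((H>45)&(H<90)&(S>80))|((S<60)&(V>90)))
m=big(cv2.morphologyEx(m.astype(np.uint8),cv2.MORPH_CLOSE,np.ones((3,3)))>0)
c=max(cv2.findContours(m.astype(np.uint8),cv2.RETR_EXTERNAL,cv2.CHAIN_APPROX_NONE)[0],key=len)[:,0]
for z in(14,18):
    r=cv2.minAreaRect(ray(c,K,R,t,z)[:,:2].astype(np.float32)); print(z,r,c.mean(0))
q=W[m]; print(m.sum(),np.nanpercentile(q[:,2],[5,50,99]))
q=q[np.isfinite(q[:,2])]; r=cv2.minAreaRect(q[:,:2].astype(np.float32)); print("pts",r)
T=q[q[:,2]>np.percentile(q[:,2],80)]; print("ridge",T.mean(0)); 
dd=T[:,:2]-T[:,:2].mean(0); e=np.linalg.svd(dd,full_matrices=False)[2][0]; print(np.degrees(np.arctan2(e[1],e[0]))%180)
E
```

```text
14 ((450.35858154296875, -167.5668182373047), (50.58124923706055, 13.866595268249512), 44.614009857177734) [318.15322581 188.56451613]
18 ((450.962890625, -166.99600219726562), (49.92182159423828, 13.685840606689453), 44.61383819580078) [318.15322581 188.56451613]
747 [17.04381718 20.90151115 23.18166988]
pts ((451.0426330566406, -166.82643127441406), (49.55168151855469, 13.773981094360352), 44.75468826293945)
ridge [ 449.81181925 -168.41209398   22.39533977]
44.28499457644455
```

View pics/w2.png

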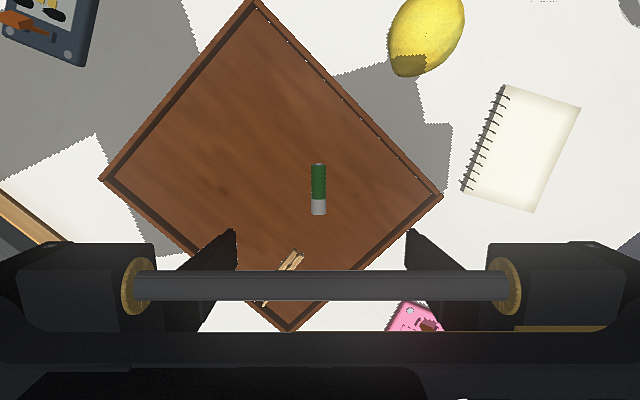

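Picture shows the battery at (318,189), axis (450,-168), 44.6°, top at 22.4 mm. That fits the expected 14 + 8.5 mm. The tan tongs lie at (290,265), out of the way. I'll descend with the fingers part closed.

```bash
python3 mv.py 450 -168 22 -45.4 7
```

```text
pos [ 448.1 -173.3  149.8] jaw -45.3 tilt x [ 0.001 -0.003 -1.   ] D [   1.9    5.3 -127.8] dj -0.1 rows 7 q1,q6 [-0.51  0.29] F [ 0.3  1.3 -0.2] open 94.7 t 3.4
18.3 -0.4 -0.8 0.000 0.000 -0.000
18.3 -0.4 -0.8 0.000 0.000 -0.000
18.3 -0.4 -0.8 0.000 0.000 -0.000
18.3 -0.4 -0.8 0.000 0.000 -0.000
18.3 -0.4 -0.7 0.000 0.000 -0.000
18.3 -0.4 -0.7 0.000 0.000 -0.000
18.3 -0.4 -0.7 0.000 0.000 -0.000
```

Emit:
{"fn": "servo_tool", "kwargs": {
  "steps": "10 -2.5 -5 0 0 0 45;22 0 0 0 0 0 45;24 0 0 0 0 0 45;22 0 0 0 0 0 45;20 0 0 0 0 0 45;15 0 0 0 0 0 45;8 0 0 0 0 0 45;0 0 0 0 0 0 45"
}}

```text
t: 4.2
eef_pos: [450.3, -165.8, 21.1]
tcp_rot: [1.129, 1.567, -1.233]
ft_force: [-0.0, 0.5, -0.4]
opening: 0.477
```

```bash
python3 mv.py 450 -168 8.5 -45.4 1
```

```text
pos [ 450.3 -165.8   21.1] jaw -45.3 tilt x [ 0.001 -0.003 -1.   ] D [ -0.3  -2.2 -12.6] dj -0.1 rows 1 q1,q6 [-0.49  0.31] F [-0.   0.5 -0.4] open 45.3 t 4.2
12.6 1.3 1.7 0.001 0.002 -0.003
```

Emit:
{"fn": "servo_tool", "kwargs": {
  "steps": "6 1.3 1.7 0 0.002 -0.003 45;6 0 0 0 0 0 45;1 0 0 0 0 0 45;0 0 0 0 0 0 5;0 0 0 0 0 0 5;0 0 0 0 0 0 5;0 0 0 0 0 0 5;0 0 0 0 0 0 5"
}}

```text
t: 5.0
eef_pos: [451.0, -168.5, 9.1]
tcp_rot: [2.019, 1.567, -0.343]
ft_force: [-0.0, -0.7, -0.5]
opening: 0.17
```

```bash
python3 mv.py 450 -168 100 -45.4 5
```

```text
pos [ 451.  -168.5    9.1] jaw -45.3 tilt x [ 0.004 -0.001 -1.   ] D [-1.   0.5 90.9] dj -0.1 rows 5 q1,q6 [-0.5   0.29] F [-0.  -0.7 -0.5] open 16.2 t 5.0
-18.2 -0.1 0.0 0.000 -0.000 -0.001
-18.2 -0.2 0.1 0.000 -0.000 -0.001
-18.2 -0.2 0.1 0.000 -0.000 -0.001
-18.2 -0.2 0.1 0.000 -0.000 -0.001
-18.2 -0.2 0.1 0.000 -0.000 -0.001
```

Gripped: the opening reads 16.2 mm against a 17 mm battery. Next I lift and travel.

Emit:
{"fn": "servo_tool", "kwargs": {
  "steps": "-25 0 0 0 0 0 5;-35 0 0 0 0 0 5;-30 0 -10 0 0 0 5;-10 0 -30 0 0 0 5;0 0 -40 0.02 0 0 5;0 0 -40 0.04 0 0 5;0 0 -40 0.04 0 0 5;0 0 -40 0.05 0 0 5"
}}

```text
t: 5.8
eef_pos: [600.3, -31.0, 115.2]
tcp_rot: [2.363, 1.567, -0.16]
ft_force: [1.3, -1.0, 0.7]
opening: 0.169
```

```bash
python3 mv.py 441.6 125.2 100 -67.6 7
```

```text
pos [600.3 -31.  115.2] jaw -54.6 tilt x [ 0.004 -0.001 -1.   ] D [-158.7  156.2  -15.2] dj -13.0 rows 7 q1,q6 [-0.16  0.79] F [ 1.3 -1.   0.7] open 16.1 t 5.8
2.1 -31.3 5.5 0.033 -0.000 -0.000
2.1 -31.1 6.5 0.033 -0.000 -0.000
2.1 -30.9 7.6 0.033 -0.000 -0.000
2.1 -30.6 8.6 0.033 -0.000 -0.000
2.1 -30.3 9.5 0.033 -0.000 -0.000
2.1 -30.0 10.5 0.033 -0.000 -0.000
2.2 -29.7 11.5 0.033 -0.000 -0.000
```

Emit:
{"fn": "servo_tool", "kwargs": {
  "steps": "2 -31 5.5 0.033 0 0 5;2 -31 6.5 0.033 0 0 5;2 -31 7.5 0.033 0 0 5;2 -30.5 8.5 0.033 0 0 5;2 -30 9.5 0.033 0 0 5;2 -30 10.5 0.033 0 0 5;2 -29 11 0.033 0 0 5;0 0 0 0 0 0 5"
}}

```text
t: 6.6
eef_pos: [440.7, 133.3, 98.8]
tcp_rot: [2.602, 1.564, -0.16]
ft_force: [-0.0, 0.0, 0.2]
opening: 0.175
```

```bash
python3 mv.py 441.6 125.2 100 -67.6 2;python3 snap.py wrist w3
```

```text
pos [440.7 133.3  98.8] jaw -68.2 tilt x [ 0.007 -0.001 -1.   ] D [ 0.9 -8.1  1.2] dj 0.6 rows 2 q1,q6 [0.15 1.35] F [-0.   0.   0.2] open 16.6 t 6.6
-0.6 3.9 1.1 -0.006 -0.003 -0.002
-0.6 3.9 1.1 -0.006 -0.003 -0.002
```

View pics/w3.png

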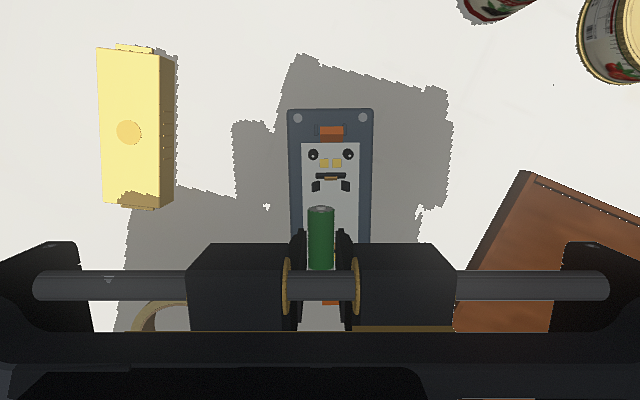

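The battery (321,238) is held level and parallel to the lamp axis. I'll check the battery and lamp in this view.

```bash
cat > chk.py <<'E'
from h import *
import sys
p,d,K,R,t=load(sys.argv[1]); hsv=cv2.cvtColor(p,cv2.COLOR_BGR2HSV); H,S,V=[hsv[...,i].astype(int) for i in range(3)]
W=np.full((*d.shape,3),np.nan); v,u=np.nonzero(d>0); W[v,u]=pts(d>0,d,K,R,t)
m=big((H>45)&(H<90)&(S>80)&(W[...,2]>50)); q=W[m]; print("batt z",np.percentile(q[:,2],[5,50,99]).round(1))
T=q[q[:,2]>np.percentile(q[:,2],97)-2]; r=cv2.minAreaRect(T[:,:2].astype(np.float32)); print("batt vis top",r, T.mean(0))
a=np.radians(22.4); ex=np.array([np.cos(a),np.sin(a)]); ey=np.array([-ex[1],ex[0]])
c0=np.array([441.6,125.2])
L=lambda w:(np.c_[(w[:,:2]-c0)@ex,(w[:,:2]-c0)@ey])
# pins by dark blobs in image at z=32 tops; plate edges at z=12
def blob(m,z):
    n,l,s,c=cv2.connectedComponentsWithStats(m.astype(np.uint8))
    for i in range(1,n):
        if s[i,4]>20: print(s[i,4],c[i].round(1),"lamp xy at z",z,L(ray(c[i],K,R,t,z)).round(1))
reg=np.zeros(H.shape,bool); reg[140:200,300:362]=1
blob(reg&(V<60),26)
for row in(200,150,130,220):
    s=(W[row,:,2]>7); xs=[x for x in range(275,390) if s[x]]; 
    if xs:
        g=[x for x in xs]; print("plate edges row",row,g[0],g[-1],L(ray([g[0]-.5,row],K,R,t,12)).round(1),L(ray([g[-1]+.5,row],K,R,t,12)).round(1))
col=[y for y in range(90,140) if W[y,345,2]>7]; print("end", L(ray([345,col[0]-.5],K,R,t,12)).round(1))
E
python3 chk.py w3.npz
```

```text
batt z [107.6 110.8 112.8]
batt vis top ((448.3154602050781, 137.22088623046875), (32.491310119628906, 10.398534774780273), 22.245609283447266) [448.57009689 137.20193463 111.47437498]
79 [312.8 153.8] lamp xy at z 26 [[48.5 13.3]]
77 [347.4 153.5] lamp xy at z 26 [[ 48.4 -12.7]]
129 [329.9 174.8] lamp xy at z 26 [[32.4  0.6]]
76 [315.5 185.9] lamp xy at z 26 [[23.9 11.7]]
88 [345.  185.7] lamp xy at z 26 [[ 23.8 -11.1]]
plate edges row 200 289 370 [[ 9.7 34.3]] [[  8.9 -33.3]]
plate edges row 150 288 372 [[50.5 33.7]] [[ 49.7 -33.8]]
plate edges row 130 287 372 [[66.  33.9]] [[ 65.2 -33.4]]
plate edges row 220 290 370 [[-7.5 34.1]] [[ -8.3 -33.7]]
end [[ 82.3 -11.7]]
```

Emit:
{"fn": "servo_tool", "kwargs": {
  "steps": "0 7 1.5 -0.01 -0.006 -0.004 5;20 0 0 0 0 0 5;20 0 0 0 0 0 5;15 0 0 0 0 0 5;8 0 0 0 0 0 5;0 0 0 0 0 0 5;0 0 0 0 0 0 5;0 0 0 0 0 0 5"
}}

```text
t: 7.45
eef_pos: [450.4, 122.6, 35.9]
tcp_rot: [2.884, 1.562, 0.134]
ft_force: [-0.1, 0.0, 0.4]
opening: 0.171
```

```bash
python3 mv.py 442.2 125.8 15.5 -67.6 3
```

```text
pos [450.4 122.6  35.9] jaw -67.6 tilt x [ 0.009  0.001 -1.   ] D [ -8.2   3.2 -20.4] dj -0.0 rows 3 q1,q6 [0.12 1.3 ] F [-0.1  0.   0.4] open 16.3 t 7.45
6.8 -2.1 2.2 0.000 -0.003 -0.001
6.8 -2.1 2.2 0.000 -0.003 -0.001
6.8 -2.0 2.2 0.000 -0.003 -0.001
```

Emit:
{"fn": "servo_tool", "kwargs": {
  "steps": "0 -3 3.3 0 -0.005 0 5;0 -3 3.3 0 -0.004 0 5;0 0 0 0 0 0 5;4 0 0 0 0 0 5;4 0 0 0 0 0 5;0 0 0 0 0 0 5;0 0 0 0 0 0 5;0 0 0 0 0 0 5"
}}

```text
t: 8.25
eef_pos: [441.9, 126.1, 28.6]
tcp_rot: [2.023, 1.567, -0.726]
ft_force: [0.6, 0.4, -0.8]
opening: 0.169
```

```bash
python3 mv.py 442.2 125.8 15.5 -67.6 3
```

```text
pos [441.9 126.1  28.6] jaw -67.5 tilt x [ 0.002 -0.002 -1.   ] D [  0.3  -0.3 -13.1] dj -0.1 rows 3 q1,q6 [0.14 1.32] F [ 0.6  0.4 -0.8] open 16.1 t 8.25
4.4 0.1 -0.1 0.000 -0.000 -0.001
4.4 0.1 -0.1 0.000 -0.000 -0.001
4.4 0.1 -0.1 0.000 -0.000 -0.001
```

Aligned to within 0.5 mm. I'll lower it into the bay slowly.

Emit:
{"fn": "servo_tool", "kwargs": {
  "steps": "3 0 0 0 0 0 5;3 0 0 0 0 0 5;2 0 0 0 0 0 5;2 0 0 0 0 0 5;2 0 0 0 0 0 5;0 0 0 0 0 0 5;0 0 0 0 0 0 5;0 0 0 0 0 0 5"
}}

```text
t: 9.05
eef_pos: [442.1, 126.0, 15.7]
tcp_rot: [2.108, 1.567, -0.641]
ft_force: [-0.9, -0.7, 1.6]
opening: 0.172
```

```bash
python3 mv.py 442.2 125.8 15.5 -67.6 1
```

```text
pos [442.1 126.   15.7] jaw -67.5 tilt x [ 0.003 -0.002 -1.   ] D [ 0.1 -0.2 -0.2] dj -0.1 rows 1 q1,q6 [0.14 1.32] F [-0.9 -0.7  1.6] open 16.3 t 9.05
0.2 0.2 0.0 0.001 -0.002 -0.003
```

Height is as expected for a seated battery (15.5). I'll release, then rise.

Emit:
{"fn": "servo_tool", "kwargs": {
  "steps": "0.5 0 0 0 0 0 5;0 0 0 0 0 0 32;0 0 0 0 0 0 32;0 0 0 0 0 0 32;-10 0 0 0 0 0 32;-25 0 0 0 0 0 32;-35 0 0 0 0 0 40;-45 0 0 0 0 0 60"
}}

```text
t: 9.85
eef_pos: [439.5, 125.9, 130.9]
tcp_rot: [0.056, 1.563, -2.694]
ft_force: [0.5, -0.3, 0.3]
opening: 0.453
```

```bash
python3 mv.py 446.1 287.4 130 -75 6
```

```text
pos [439.5 125.9 130.9] jaw -67.5 tilt x [-0.007 -0.004 -1.   ] D [  6.6 161.5  -0.9] dj -7.5 rows 6 q1,q6 [0.14 1.32] F [ 0.5 -0.3  0.3] open 43.1 t 9.85
0.1 -24.5 -11.3 0.022 0.001 -0.000
0.1 -24.7 -10.8 0.022 0.001 -0.000
0.1 -24.9 -10.2 0.022 0.001 -0.000
0.1 -25.1 -9.7 0.022 0.001 -0.000
0.1 -25.3 -9.1 0.022 0.001 -0.000
0.1 -25.5 -8.6 0.022 0.001 -0.000
```

Emit:
{"fn": "servo_tool", "kwargs": {
  "steps": "0 -24 -11 0.02 0.005 0 80;0 -25 -11 0.022 0 0 80;0 -25 -10 0.022 0 0 80;0 -25 -10 0.022 0 0 80;0 -25 -9 0.022 0 0 80;0 -25 -9 0.022 0 0 80;0 0 0 0 0 0 80;0 0 0 0 0 0 80"
}}

```text
t: 10.65
eef_pos: [448.5, 292.5, 143.3]
tcp_rot: [3.068, 1.559, 0.182]
ft_force: [0.4, -0.7, -0.1]
opening: 0.837
```

```bash
python3 mv.py 446.1 287.4 130 -75 1; python3 snap.py wrist w4;python3 snap.py top t4; python3 meas.py w4.npz
python3 - <<'E'
import cv2;p=cv2.imread('pics/t4.png');cv2.imwrite('pics/t4c.png',cv2.resize(p[180:260,190:300],None,fx=7,fy=7,interpolation=cv2.INTER_CUBIC))
E
```

```text
pos [448.5 292.5 143.3] jaw -75.3 tilt x [ 0.012  0.002 -1.   ] D [ -2.4  -5.1 -13.3] dj 0.3 rows 1 q1,q6 [0.46 1.77] F [ 0.4 -0.7 -0.1] open 79.6 t 10.65
13.2 4.3 3.8 -0.006 -0.012 -0.001
cover 5583 ctr [446.3 288. ] size [111.3  44. ] axis 15.0 px [301 143] [349 260]
 z 27.0332335431127
lamp px 6098 plate z [12.00563631 13.48946224 25.25828129]
lamp all 6098 ctr [468.8 138.4] size [106.1  68.9] axis 22.6 px [442 159] [514 269]
plate pts ((469.0574035644531, 137.36532592773438), (105.01448822021484, 68.14114379882812), 22.566299438476562)
hook 180 [497. 188.] med [501.5 149.9  43.6] top [501.3 150.5  45.4]
hook 1 [483. 194.] med [492.8 155.1  35.1] top [nan nan nan]
hook mid [nan nan nan] dist nan axis nan
white 1555 ctr [458.1 131.4] size [76.8 46.7] axis 22.3 px [457 191] [505 267]
dark 51 [469. 203.] [481.  158.   23.1] 32.4
dark 19 [471. 227.] [458.5 146.1  20.1] 22.9
dark 16 [498. 226.] [465.7 121.8  20.7] 22.1meas.py:22: RuntimeWarning: Mean of empty slice.
  q=W[l==i]; top=q[q[:,2]>np.nanpercentile(q[:,2],70)]; print("hook",s[i,4],c[i].round(),"med",np.nanmedian(q,0).round(1),"top",top.mean(0).round(1)); cs.append(top.mean(0))
  ret = um.true_divide(
```

View pics/w4.png

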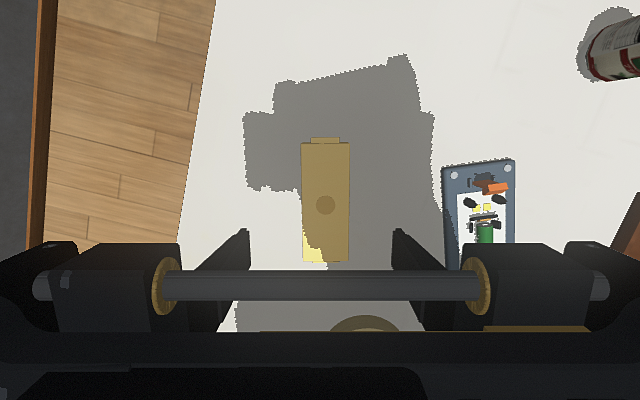

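View pics/t4c.png

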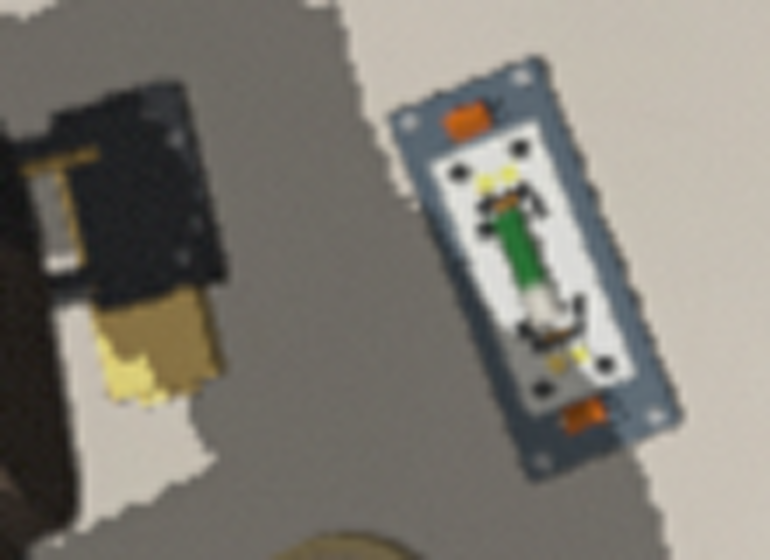

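The battery lies seated in its bay, seen in the top crop at (530,265), between both end walls. The cover is under the gripper at (326,203), measured as (446.2, 287.7), 15.0°, 111.3×44 mm. I'll confirm the battery height and descend.

Emit:
{"fn": "servo_tool", "kwargs": {
  "steps": "5 4.3 3.8 -0.006 -0.012 -0.001 70;22 0 0 0 0 0 70;25 0 0 0 0 0 70;25 0 0 0 0 0 70;20 0 0 0 0 0 70;10 0 0 0 0 0 70;0 0 0 0 0 0 70;0 0 0 0 0 0 70"
}}

```text
t: 11.55
eef_pos: [446.1, 279.1, 33.2]
tcp_rot: [-0.03, 1.567, -2.916]
ft_force: [1.4, -0.1, 0.1]
opening: 0.733
```

```bash
python3 mv.py 446.2 287.7 9 -75 1
python3 - <<'E'
from h import *
p,d,K,R,t=load("w4.npz"); hsv=cv2.cvtColor(p,cv2.COLOR_BGR2HSV); H,S,V=[hsv[...,i].astype(int) for i in range(3)]
m=big((H>45)&(H<90)&(S>80)&(np.arange(640)[None]>430)); q=pts(m,d,K,R,t); print("batt in bay",m.sum(),np.percentile(q[:,2],[5,50,90,98]).round(1))
E
```

```text
pos [446.1 279.1  33.2] jaw -75.3 tilt x [-0.004 -0.001 -1.   ] D [  0.1   8.6 -24.2] dj 0.3 rows 1 q1,q6 [0.43 1.75] F [ 1.4 -0.1  0.1] open 69.7 t 11.55
24.2 -8.3 -2.4 -0.006 0.004 0.000
batt in bay 235 [24.1 27.8 29.2 29.8]
```

Emit:
{"fn": "servo_tool", "kwargs": {
  "steps": "0 -4.2 -1.2 -0.005 0.004 0 70;0 -4.2 -1.2 0 0 0 70;0 0 0 0 0 0 70;10 0 0 0 0 0 70;8 0 0 0 0 0 70;4 0 0 0 0 0 70;0 0 0 0 0 0 70;0 0 0 0 0 0 70"
}}

```text
t: 12.35
eef_pos: [447.2, 289.2, 11.6]
tcp_rot: [-2.948, 1.566, 0.456]
ft_force: [0.2, -0.1, 0.0]
opening: 0.736
```

```bash
python3 mv.py 446.2 287.7 9 -75 1
```

```text
pos [447.2 289.2  11.6] jaw -75.0 tilt x [ 0.004  0.002 -1.   ] D [-1.  -1.5 -2.6] dj -0.0 rows 1 q1,q6 [0.45 1.76] F [ 0.2 -0.1  0. ] open 70.0 t 12.35
2.6 1.2 1.3 0.001 -0.004 0.001
```

Emit:
{"fn": "servo_tool", "kwargs": {
  "steps": "2 1.2 1.3 0 -0.004 0.001 70;0 0 0 0 0 0 70;0 0 0 0 0 0 35;0 0 0 0 0 0 35;0 0 0 0 0 0 35;0 0 0 0 0 0 35;0 0 0 0 0 0 35;0 0 0 0 0 0 35"
}}

```text
t: 13.15
eef_pos: [446.4, 287.5, 10.0]
tcp_rot: [3.014, 1.57, 0.135]
ft_force: [-0.7, 0.4, -0.5]
opening: 0.46
```

```bash
python3 mv.py 446.2 287.7 100 -75 3
```

```text
pos [446.4 287.5  10. ] jaw -75.0 tilt x [ 0.001  0.    -1.   ] D [-0.2  0.2 90. ] dj -0.0 rows 3 q1,q6 [0.45 1.76] F [-0.7  0.4 -0.5] open 43.8 t 13.15
-30.0 -0.1 0.0 0.000 -0.000 -0.000
-30.0 -0.1 0.0 0.000 -0.000 -0.000
-30.0 -0.1 0.1 0.000 -0.000 -0.000
```

Gripped at 43.8 mm, so the cover's origin is 10 mm below the TCP. Next I lift.

Emit:
{"fn": "servo_tool", "kwargs": {
  "steps": "-15 0 0 0 0 0 35;-25 0 0 0 0 0 35;-30 0 0 0 0 0 35;-20 0 0 0 0 0 35;0 0 0 0 0 0 35;0 0 0 0 0 0 35;0 0 0 0 0 0 35;0 0 0 0 0 0 35"
}}

```text
t: 13.95
eef_pos: [445.1, 286.9, 100.4]
tcp_rot: [0.243, 1.567, -2.636]
ft_force: [-0.1, -0.2, 0.1]
opening: 0.458
```

```bash
python3 mv.py 442 125.6 100 -67.6 6
```

```text
pos [445.1 286.9 100.4] jaw -75.0 tilt x [-0.003 -0.002 -1.   ] D [  -3.1 -161.3   -0.4] dj 7.4 rows 6 q1,q6 [0.45 1.76] F [-0.1 -0.2  0.1] open 43.6 t 13.95
0.1 25.8 7.5 -0.021 0.001 -0.000
0.1 25.7 8.0 -0.021 0.001 -0.000
0.1 25.5 8.6 -0.021 0.001 -0.000
0.1 25.3 9.1 -0.021 0.001 -0.000
0.1 25.1 9.7 -0.021 0.001 -0.000
0.1 24.9 10.2 -0.021 0.001 -0.000
```

Emit:
{"fn": "servo_tool", "kwargs": {
  "steps": "0 25.5 7.5 -0.02 0.003 0 35;0 25.5 8 -0.022 0 0 35;0 25.5 8.5 -0.022 0 0 35;0 25 9 -0.022 0 0 35;0 25 9.5 -0.022 0 0 35;0 25 10 -0.022 0 0 35;0 0 0 0 0 0 35;0 0 0 0 0 0 35"
}}

```text
t: 14.75
eef_pos: [440.0, 120.9, 94.4]
tcp_rot: [-0.103, 1.56, -2.846]
ft_force: [0.2, 0.5, 0.5]
opening: 0.458
```

```bash
python3 mv.py 442 125.6 60 -67.6 3;python3 snap.py wrist w5
```

```text
pos [440.  120.9  94.4] jaw -67.2 tilt x [-0.011 -0.003 -1.   ] D [  2.    4.7 -34.4] dj -0.4 rows 3 q1,q6 [0.12 1.3 ] F [0.2 0.5 0.5] open 43.6 t 14.75
11.4 -1.2 -1.4 0.002 0.004 0.000
11.4 -1.2 -1.3 0.002 0.004 0.000
11.5 -1.2 -1.3 0.002 0.004 0.000
```

View pics/w5.png

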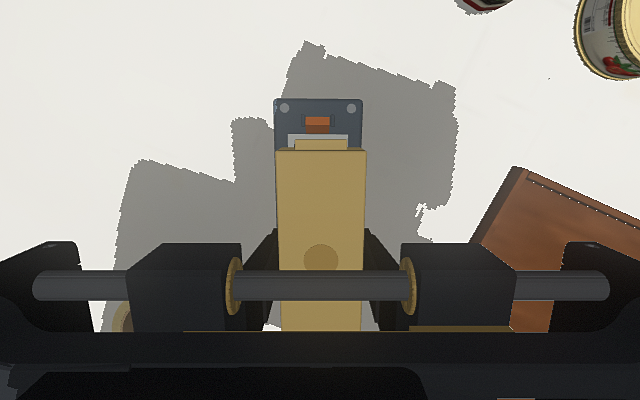

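```bash
cat > cv.py <<'E'
from h import *
import sys
p,d,K,R,t=load(sys.argv[1]); tcp=np.array([float(x) for x in sys.argv[2:5]])
hsv=cv2.cvtColor(p,cv2.COLOR_BGR2HSV); H,S,V=[hsv[...,i].astype(int) for i in range(3)]
W=np.full((*d.shape,3),np.nan); v,u=np.nonzero(d>0); W[v,u]=pts(d>0,d,K,R,t)
zt=tcp[2]+16
m=big((H>12)&(H<35)&(S>70)&(abs(W[...,2]-zt)<6)); q=W[m]; print("cover top z",np.median(q[:,2]).round(1),"exp",zt)
a=np.radians(22.4); ex=np.array([np.cos(a),np.sin(a)]); ey=np.array([-ex[1],ex[0]]); c0=np.array([441.8,125.5])
r=cv2.minAreaRect(q[:,:2].astype(np.float32)); print(r)
L=(q[:,:2]-c0)@np.c_[ex,ey]; Lt=(tcp[:2]-c0)@np.c_[ex,ey]
print("cover lamp-frame x max",np.percentile(L[:,0],99.7).round(1),"-> ctr x",(np.percentile(L[:,0],99.7)-56).round(1),"y range",np.percentile(L[:,1],[.5,99.5]).round(1),"TCP",Lt.round(1))
# hook orange & plate in the same view
pl=(W[...,2]>8)&(W[...,2]<16)&(np.hypot(W[...,0]-500,W[...,1]-150)<60)
l=(W[pl][:,:2]-c0)@np.c_[ex,ey]; print("plate x max",np.percentile(l[:,0],99.5).round(1),"y",np.percentile(l[:,1],[.5,99.5]).round(1))
E
python3 cv.py w5.npz 440.0 120.9 94.4
```

```text
cover top z 111.2 exp 110.4
((463.06658935546875, 130.8482666015625), (61.74238586425781, 44.91979217529297), 22.731775283813477)
cover lamp-frame x max 52.5 -> ctr x -3.5 y range [-24.6  18.8] TCP [-3.4 -3.6]
plate x max 81.5 y [-33.7  33.7]
```

Emit:
{"fn": "servo_tool", "kwargs": {
  "steps": "8 -2.5 -3.5 0.004 0.011 0 35;12 -0.5 0 0 0 0 35;10 0 0 0 0 0 35;3 0 0 0 0 0 35;0 0 0 0 0 0 35;0 0 0 0 0 0 35;0 0 0 0 0 0 35;0 0 0 0 0 0 35"
}}

```text
t: 15.6
eef_pos: [442.3, 129.1, 59.7]
tcp_rot: [-1.852, 1.57, 1.688]
ft_force: [0.2, -0.1, -0.5]
opening: 0.459
```

```bash
python3 mv.py 441.8 125.1 52 -67.6 1
```

```text
pos [442.3 129.1  59.7] jaw -67.2 tilt x [-0.     0.001 -1.   ] D [-0.5 -4.  -7.7] dj -0.4 rows 1 q1,q6 [0.14 1.31] F [ 0.2 -0.1 -0.5] open 43.6 t 15.6
7.7 3.5 2.0 0.008 -0.000 0.001
```

Emit:
{"fn": "servo_tool", "kwargs": {
  "steps": "0 3.5 2 0.007 0 0 35;0 0 0 0 0 0 35;0 0 0 0 0 0 35;4 0 0 0 0 0 35;4 0 0 0 0 0 35;0 0 0 0 0 0 35;0 0 0 0 0 0 35;0 0 0 0 0 0 35"
}}

```text
t: 16.4
eef_pos: [441.9, 124.5, 51.4]
tcp_rot: [-2.393, 1.569, 1.139]
ft_force: [-0.5, 0.6, -1.1]
opening: 0.462
```

```bash
python3 mv.py 441.8 125.1 43 -67.6 1
```

```text
pos [441.9 124.5  51.4] jaw -67.6 tilt x [ 0.001  0.001 -1.   ] D [-0.1  0.6 -8.4] dj 0.0 rows 1 q1,q6 [0.13 1.31] F [-0.5  0.6 -1.1] open 43.9 t 16.4
8.4 -0.6 -0.1 -0.001 -0.001 0.001
```

Emit:
{"fn": "servo_tool", "kwargs": {
  "steps": "3 -0.6 0 0 0 0 35;3 0 0 0 0 0 35;3 0 0 0 0 0 35;0 0 0 0 0 0 35;2 0 0 0 0 0 35;2 0 0 0 0 0 35;0 0 0 0 0 0 35;0 0 0 0 0 0 35"
}}

```text
t: 17.2
eef_pos: [441.7, 125.3, 37.2]
tcp_rot: [-2.37, 1.569, 1.162]
ft_force: [0.0, 0.1, 0.4]
opening: 0.458
```

```bash
python3 mv.py 441.8 125.1 35 -67.6 1
```

```text
pos [441.7 125.3  37.2] jaw -67.6 tilt x [ 0.001  0.001 -1.   ] D [ 0.1 -0.2 -2.2] dj 0.0 rows 1 q1,q6 [0.13 1.31] F [0.  0.1 0.4] open 43.5 t 17.2
2.2 0.2 -0.0 -0.001 -0.001 0.001
```

Rim at about 27 mm with no lateral force, so the pins are entering the cover. I'll lower to the hooks.

Emit:
{"fn": "servo_tool", "kwargs": {
  "steps": "1 0 0 0 0 0 35;1 0 0 0 0 0 35;0.5 0 0 0 0 0 35;0.5 0 0 0 0 0 35;0 0 0 0 0 0 35;0 0 0 0 0 0 35;0 0 0 0 0 0 35;0 0 0 0 0 0 35"
}}

```text
t: 18.0
eef_pos: [442.2, 125.3, 34.6]
tcp_rot: [-2.924, 1.568, 0.608]
ft_force: [-0.2, 0.6, 2.3]
opening: 0.462
```

```bash
python3 mv.py 441.8 125.1 35 -67.6 1; python3 snap.py wrist w6;python3 snap.py scene s6
python3 - <<'E'
import cv2;p=cv2.imread('pics/s6.png');cv2.imwrite('pics/s6c.png',cv2.resize(p[150:230,200:330],None,fx=6,fy=6,interpolation=cv2.INTER_CUBIC))
E
```

```text
pos [442.2 125.3  34.6] jaw -67.6 tilt x [ 0.002  0.002 -1.   ] D [-0.4 -0.2  0.4] dj 0.0 rows 1 q1,q6 [0.13 1.31] F [-0.2  0.6  2.3] open 44.0 t 18.0
-0.4 0.0 0.5 -0.001 -0.003 0.001
```

View pics/w6.png

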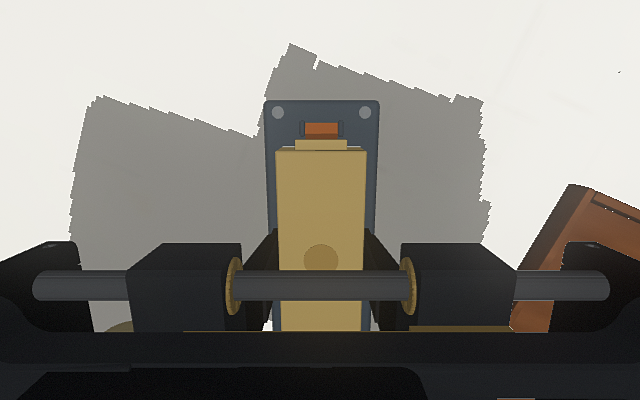

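View pics/s6c.png

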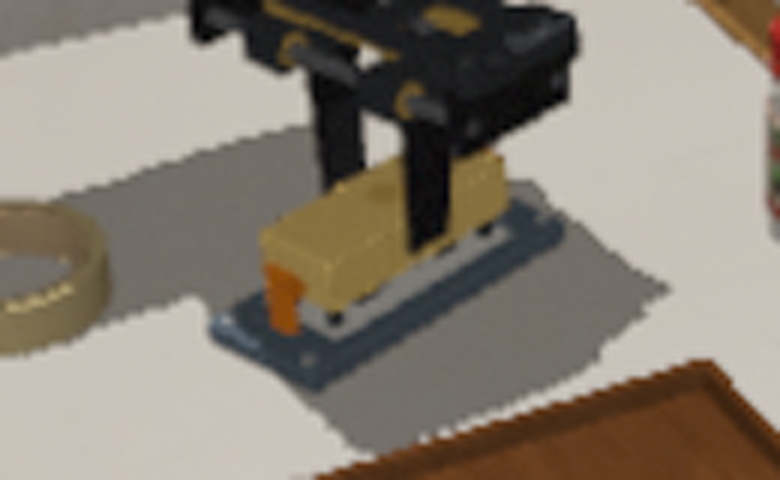

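The cover rests on both hooks with the pins inside it (scene crop, cover at (385,225)), contact force 2.3 N. I'll release, rise, shut the fingers and press on the round mark.

Emit:
{"fn": "servo_tool", "kwargs": {
  "steps": "0 0 0 0 0 0 70;0 0 0 0 0 0 70;0 0 0 0 0 0 70;-20 0 0 0 0 0 70;-25 0 0 0 0 0 40;0 0 0 0 0 0 0;0 0 0 0 0 0 0;0 0 0 0 0 0 0"
}}

```text
t: 18.9
eef_pos: [441.3, 125.1, 79.5]
tcp_rot: [-1.479, 1.569, 2.052]
ft_force: [-0.8, -0.2, -0.1]
opening: 0.454
```

```bash
python3 mv.py 441.8 125.3 60 -67.6 1; python3 snap.py wrist w7
```

```text
pos [441.3 125.1  79.5] jaw -67.6 tilt x [-0.001  0.001 -1.   ] D [  0.5   0.2 -19.5] dj 0.0 rows 1 q1,q6 [0.13 1.31] F [-0.8 -0.2 -0.1] open 43.2 t 18.9
19.5 0.0 -0.5 -0.001 0.000 0.001
```

View pics/w7.png

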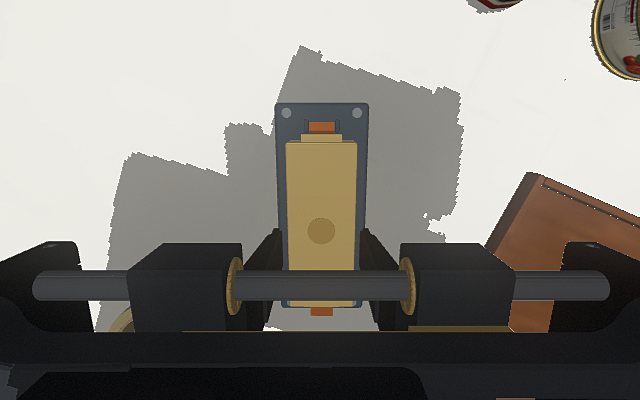

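The cover stayed on the lamp, with the press mark at (321,231). I'll check its position and level while the fingers keep shutting.

Emit:
{"fn": "servo_tool", "kwargs": {
  "steps": "0 0 -0.5 0 0 0 0;0 0 0 0 0 0 0;0 0 0 0 0 0 0;0 0 0 0 0 0 0;0 0 0 0 0 0 0;8 0 0 0 0 0 0;6 0 0 0 0 0 0;0 0 0 0 0 0 0"
}}

```text
t: 19.75
eef_pos: [440.8, 125.2, 62.2]
tcp_rot: [-0.551, 1.566, 2.981]
ft_force: [-0.0, -0.2, 0.4]
opening: 0.006
```

```bash
cat > lvl.py <<'E'
from h import *
import sys
p,d,K,R,t=load(sys.argv[1]); hsv=cv2.cvtColor(p,cv2.COLOR_BGR2HSV); H,S,V=[hsv[...,i].astype(int) for i in range(3)]
W=np.full((*d.shape,3),np.nan); v,u=np.nonzero(d>0); W[v,u]=pts(d>0,d,K,R,t)
m=big((H>12)&(H<35)&(S>70)&(np.hypot(W[...,0]-442,W[...,1]-125)<75)&(W[...,2]>(float(sys.argv[2]) if len(sys.argv)>2 else 33))); q=W[m]
a=np.radians(22.4); ex=np.array([np.cos(a),np.sin(a)]); ey=np.array([-ex[1],ex[0]]); L=(q[:,:2]-[441.8,125.4])@np.c_[ex,ey]
z0=np.median(q[:,2]); k=abs(q[:,2]-z0)<4
A=np.c_[L[k],np.ones(k.sum())]; s=np.linalg.lstsq(A,q[k,2],rcond=None)[0]
print("top z at ctr",s[2].round(1),"rise over +-56:",(s[0]*56).round(2),"over +-22:",(s[1]*22).round(2)); r=cv2.minAreaRect(L[k].astype(np.float32)); print("lamp-frame rect",np.round(r[0],1),np.round(r[1],1),r[2], "x",L[k][:,0].min().round(1),L[k][:,0].max().round(1))
E
python3 lvl.py w7.npz 40; python3 mv.py 441.8 125.3 53 -67.6 1
```

```text
top z at ctr 52.9 rise over +-56: 0.53 over +-22: -0.06
lamp-frame rect [14.2  0.3] [44.  83.8] 89.94893646240234 x -27.7 56.1
pos [440.8 125.2  62.2] jaw -67.6 tilt x [-0.004  0.001 -1.   ] D [ 1.   0.1 -9.2] dj 0.0 rows 1 q1,q6 [0.13 1.31] F [-0.  -0.2  0.4] open 0.6 t 19.75
9.2 0.3 -1.0 -0.001 0.004 0.002
```

The cover is level, and centred within 0.3 mm. I'll come down onto it.

Emit:
{"fn": "servo_tool", "kwargs": {
  "steps": "5 0.3 -1 0 0.004 0 0;3 0 0 0 0 0 0;1.5 0 0 0 0 0 0;1.5 0 0 0 0 0 0;1.5 0 0 0 0 0 0;1.5 0 0 0 0 0 0;0 0 0 0 0 0 0;0 0 0 0 0 0 0"
}}

```text
t: 20.55
eef_pos: [442.8, 125.4, 48.1]
tcp_rot: [-2.627, 1.567, 0.904]
ft_force: [-1.2, -0.5, 1.7]
opening: 0.006
```

```bash
python3 mv.py 441.8 125.3 38 -67.6 1
```

```text
pos [442.8 125.4  48.1] jaw -67.6 tilt x [ 0.002  0.003 -1.   ] D [ -1.   -0.1 -10.1] dj 0.0 rows 1 q1,q6 [0.13 1.31] F [-1.2 -0.5  1.7] open 0.5 t 20.55
10.1 -0.3 1.0 -0.001 -0.003 0.002
```

Emit:
{"fn": "servo_tool", "kwargs": {
  "steps": "2 0 0.8 0 -0.003 0 0;2 0 0 0 0 0 0;2 0 0 0 0 0 0;2 0 0 0 0 0 0;1 0 0 0 0 0 0;1 0 0 0 0 0 0;1 0 0 0 0 0 0;0 0 0 0 0 0 0"
}}

```text
t: 21.35
eef_pos: [443.1, 125.3, 38.3]
tcp_rot: [-2.956, 1.567, 0.576]
ft_force: [0.2, -0.8, 2.5]
opening: 0.005
```

```bash
python3 mv.py 441.8 125.3 38 -67.6 1
```

```text
pos [443.1 125.3  38.3] jaw -67.6 tilt x [ 0.003  0.002 -1.   ] D [-1.3  0.  -0.3] dj 0.0 rows 1 q1,q6 [0.13 1.31] F [ 0.2 -0.8  2.5] open 0.5 t 21.35
0.3 -0.5 1.2 -0.001 -0.003 0.001
```

The fingertips are at 38.3 mm, which is the home height. I'll press firmly to make sure.

Emit:
{"fn": "servo_tool", "kwargs": {
  "steps": "1 0 1 0 -0.003 0 0;1.5 0 0 0 0 0 0;1.5 0 0 0 0 0 0;1.5 0 0 0 0 0 0;2 0 0 0 0 0 0;2 0 0 0 0 0 0;2 0 0 0 0 0 0;2 0 0 0 0 0 0"
}}

```text
t: 22.15
eef_pos: [443.2, 125.3, 38.1]
tcp_rot: [2.927, 1.559, 0.177]
ft_force: [-8.3, -2.3, 43.2]
opening: 0.003
```

```bash
python3 mv.py 441.8 125.3 38 -67.6 1
```

```text
pos [443.2 125.3  38.1] jaw -67.6 tilt x [ 0.012  0.002 -1.   ] D [-1.4 -0.  -0.1] dj -0.0 rows 1 q1,q6 [0.13 1.31] F [-8.3 -2.3 43.2] open 0.3 t 22.15
0.0 -0.5 1.3 0.000 -0.012 -0.003
```

It stands firm at 38.1 mm. The press reached 43 N through the fingertips, which was more than needed. I'll retreat and check.

Emit:
{"fn": "servo_tool", "kwargs": {
  "steps": "-5 0 0 0 0 0 0;-15 0 0 0 0 0 0;-30 0 0 0 0 0 0;-40 0 0 0 0 0 0;-35 30 0 0 0 0 0;0 35 0 0 0 0 0;0 0 0 0 0 0 0;0 0 0 0 0 0 0"
}}

```text
t: 22.95
eef_pos: [465.0, 63.0, 167.8]
tcp_rot: [2.815, 1.563, 0.066]
ft_force: [0.1, 0.8, 0.2]
opening: 0.004
```

```bash
python3 snap.py wrist w8;python3 snap.py scene s8;python3 snap.py top t8; python3 lvl.py w8.npz 30; python3 mv.py 441.8 125.3 150 -67.6 1
python3 - <<'E'
import cv2,numpy as np
p=cv2.imread('pics/s8.png');a=cv2.resize(p[160:225,220:310],(790,570),interpolation=cv2.INTER_CUBIC);cv2.imwrite('pics/s8c.png',a)
E
```

```text
top z at ctr 39.0 rise over +-56: -0.02 over +-22: 0.03
lamp-frame rect [ 1.9 -0.3] [111.4  44.2] 0.0939566120505333 x -53.8 57.6
pos [464.7  63.8 167.3] jaw -67.4 tilt x [ 0.006  0.    -1.   ] D [-22.9  61.5 -17.3] dj -0.2 rows 1 q1,q6 [-0.    1.17] F [-0.3 -0.8 -0.4] open 0.4 t 23.1
17.2 -65.6 -2.4 0.004 -0.006 -0.002
```

View pics/w8.png

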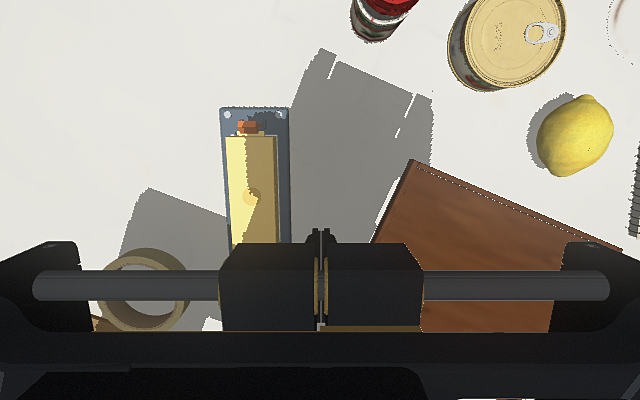

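View pics/s8c.png

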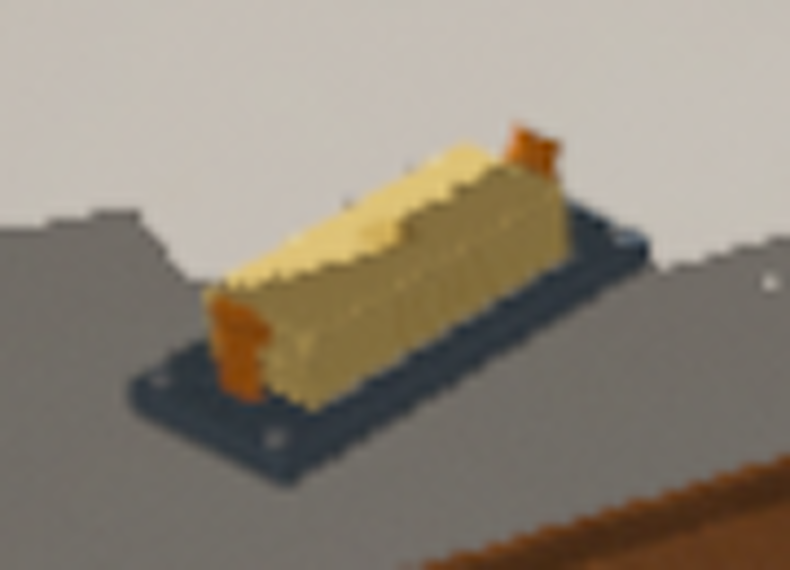

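View pics/t8.png

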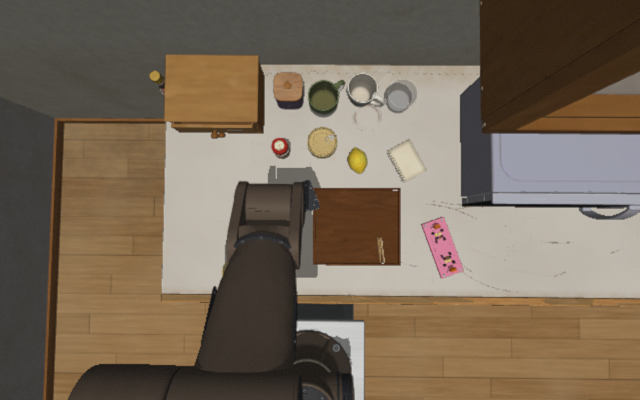

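The cover sits flush on the plate with both orange hooks over its ends. In the wrist view its top is flat and measures 39.0 mm by a depth reading that runs about 1 mm high. The other things are unmoved and the arm is clear, so I'll hand in.

```bash
python3 -c "
from cell import order,sensors
print(order.job_done()); print(sensors.state()['t'])"
```

```text
the job is handed in; nothing more can be done
None
the job is handed in; nothing more can be done
```

I laid the battery flat in the lamp's bay, set the amber cover on, pressed it home on its round mark, and handed the job in at about 23 s.

**Battery:** before the cover went on, its top measured about 29 mm above the worktop, where a seated battery should be (28.9 mm). It lay between the bay's end walls.

**Cover:** the fingertips stopped firm at 38.1 mm (home is 38 mm). After I backed off, the top was level and measured 39.0 mm; the wrist camera's depth has read about 1 mm high throughout. Both hooks show over the cover's ends in the scene view. I judged the clicks from that view and the height only, since hook angles can't be read directly.

**Bystanders:** in the last top view the tin, jar, lemon, memo pad and pink look-alike are where they were.

**Two readings were off:**
- **Press force:** the final press peaked at about 43 N at the wrist, above the suggested 10–20 N. It went through the shut fingertips, not the gripper's body, and stayed well under the 120 N wrist limit.
- **Cover position:** one last view put the cover about 2 mm off centre along the lamp. The arm was probably still settling, because earlier views had it centred within about 0.3 mm across and lined up along the lamp.

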